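# Wipe the carving plank clean into the chip box

### The job

Take the scraper block and wipe all three wood chips off the end of the carving plank, through the hanging flap and into the chip box, without touching the chips with your fingers. Then draw the scraper back so that the flap falls shut, and stand it on the bench again, off the plank, flat on its foot. Leave the bowls and the mallet where they are.

Things in the scene. Friction and masses are not known exactly. Their poses are not given: they have to be found in the camera images.
- plank: Carving plank, brown wood, fixed to the bench: 270 mm along x, 360 mm along y, flat top 100 mm above the bench, no rims, so chips can fall off its sides. Origin at bench level under the plank's middle; z up, +y points along the plank to the chip box: dark steel, wire grille on top, 174 mm high, against the plank's +y end from y = 180 to 380 mm; inside, a steep chute leads down to its floor, 95 mm below the plank top.
- mouth (a point): Middle of the plank's +y end edge, on the plank's top: the sill of the chip box's mouth (180 mm in +y of the plank's origin, same axes). The mouth is 270 mm wide and 60 mm high, closed by the flap 6 mm beyond the sill. Above it is a fixed wooden crossbar, 2 to 18 mm beyond the sill, 60 to 74 mm above the plank's top.
- flap (a joint): Angle of the metal flap hanging in the mouth (rad): 0 shut, up to 1.5 swung into the box. Hinged along its upper edge 58 mm above the plank's top; 262 mm wide, hangs to 2 mm above the plank's top. Opens only inwards (+y of the plank), yields to about 1 N; a weak spring swings it shut once nothing holds it open.
- scraper_grip (a point): Middle of the upright dark grip (42 mm along x, 28 along y, 62 high) of the loose scraper block, 60 mm above its underside; it stands on the bench. z up, +y forward. Under the grip is a flat wooden foot, 200 mm along x, 80 along y, 28 high, a steel blade along its front. The grip is at the rear: blade face 65 mm in +y of this point, rear edge 15 mm in -y. About 0.3 kg.
- scraper: The same scraper block; origin in the middle of its foot's underside, 25 mm in +y of the grip's axis, same axes.
- chip0_mid (a point): Middle of a loose flat wood chip, 72 x 34 x 12 mm (x, y, z), about 18 g, lying on the plank; the point is 6 mm above its underside.
- chip1_mid (a point): Middle of a loose flat wood chip, 64 x 38 x 14 mm (x, y, z), about 18 g, lying on the plank; the point is 7 mm above its underside.
- chip2_mid (a point): Middle of a loose flat wood chip, 76 x 28 x 12 mm (x, y, z), about 18 g, lying on the plank; the point is 6 mm above its underside.
- bowl_a: Bystander: wooden bowl, 124 mm across, 60 mm high, on the bench; origin under its middle.
- bowl_b: Bystander: wooden bowl, 110 mm across, 55 mm high, on the bench; origin under its middle.
- mallet: Bystander: wooden mallet lying on the bench; origin under its head (100 mm long along y, 72 mm thick); the handle reaches 190 mm in -x.
There are look-alikes about, which are no part of the job. Leave any green or turquoise look-alike of the scraper alone. What is shaped like the part that bears chip1_mid but purple or red is not meant.

How it is judged:
By the outcome, as a careful person would: the job done as asked, in the order asked, and still so for the second after the job is handed in, with the robot touching nothing.
It also fails if it takes over 61 s, if anything falls off the work surface, if the arm or the gripper's body presses on something with over 40 N, if the wrist force passes 120 N, or if a joint passes its speed limit or range.

### The arm

A 7-joint arm with a two-finger parallel gripper is mounted at the origin on the work surface. World frame = base frame: x ahead of the robot, y to its left, z up, the work surface at z = 0. Lengths are in mm, angles in rad, forces in N, time in s.
With the tool pointing down it reaches from about 425 to 875 mm from the base axis. Payload 4.7 kg.
Tool frame: the origin (TCP) lies midway between the tips of the shut fingers; the grasp point (between the pads) lies 19 mm behind it; z points along the fingers, y is the line along which they close (so a half turn about z gives the same grasp; the last joint's range is limited). The gripper opens to 85 mm and grips with 20 to 120 N. Pads are 22 mm wide; open, the fingers measure 114 mm over their backs; the gripper's body (76 mm by 85 mm) begins 54 mm behind the grasp point. The pads swing forward as they close: fully open they stand 13 mm farther back than shut.
Start: joints at [1.32, 0.321, -0.07, 1.45, 0.023, 1.371, -0.057], TCP at [170.094, -627.37, 231.349] pointing down, gripper open.
Joint ranges: [-2.86, 2.86], [-0.3, 2.09], [-1.38, 1.24], [0.06, 2.45], [-1.56, 4.7], [0.09, 2.05], [-2.69, 2.69]. Speed limits (rad/s): [2.57, 2.57, 3.14, 3.14, 3.14, 3.14, 3.14].

### API

Orientations are given as a unit quaternion [x, y, z, w].
In Python, from station import telemetry, eyes, job gives the robot as it stands.
- The arm moves only by the tool jog_arm, never from a script. Its argument "series" is a list of rows, each a list of 4 numbers: the shift along the world's x, y, z in m, then the turn about the world's z in degrees. In form: [[x, y, z, turn], ...]. A call has 1 to 12 rows; each row shifts and turns the commanded pose from where the row before left it; what a row does not reach is not made up. A row lasts 1/8 s, in which the tool goes at most 62.5 mm and 10.7 degrees, less where a joint would pass 70% of its speed; a pose out of reach is approached as far as the arm can. A call with a gripper value outside its range is refused whole. "jaw" is the finger opening in m, from 0 to 0.0854, set as the call begins (left out, the last holds). The fingers move at their own pace and stop on an object; "grip_force" is the grip in N (left out, the last holds). Time passes only in rows, so rows that do not move let the fingers close. It gives the time, the measured TCP pose, the force, the opening and the grip force at its end, in the units of the state.
- telemetry.get_state(): the state, without advancing time (a new reading comes with each control period).
- eyes.get_image(name): name is "scene" or "top" or "wrist"; returns the picture (480x640x3 uint8, red, green, blue); there is no depth.
- eyes.camera_params(name): a dict with "fx", "fy", "cx", "cy" (pixels), "dist" ([k1, k2, p1, p2, k3] as OpenCV has them; the pictures are not rectified), "eye" and "orientation" of the camera in the world. Camera axes: x right, y up, looking along -z (the intrinsics and any distortion apply to the point x, -y, -z); pixel columns grow to the right and rows downward; lengths in mm; the calibration is good to about 2 mm. A picture is of the moment at which its call begins: read the wrist's pose just before it. camera_params takes no time and is no camera call; for the wrist camera it gives the pose at the moment of the call.
- job.hand_in(): hands the job in; it is judged then, once.
The state is a dict: "time_s": time; "q": joint angles; "joint_vel": joint speeds; "tau": joint torques, N m; "eef_pos": TCP position; "eef_rot": TCP orientation; "force": force on the tool from outside, world axes, zero at the start; "wrist_torque": the same for the moment, N m; "opening": finger opening in mm; "finger_force": force on a finger pad.
Only numpy, scipy, OpenCV 4.12 (cv2) and the standard library are available. Lean on these libraries where they do the work, as an engineer would, in place of code of your own. Each camera call takes 0.05 s, during which the arm holds its last target. There are 200 camera calls.

## Working session

There is one attempt and no reset: what is moved stays moved. The work goes in short steps, Python scripts to look and compute and a tool call to move; the robot and the scene stay as the last step left them, time stands still between calls to the robot, and variables do not carry over. Pictures are saved under pics/ and viewed, at most 10 in all, crops included, and the job is handed in when it is done.

Besides the shell and the picture viewer there is one more tool, called after "Request:" by a JSON object that holds its "method" and its "body", one argument or row to a line. jog_arm: Moves the arm, as the interface text tells. Its arguments: {"type":"object","properties":{"series":{"type":"array","items":{"type":"array","items":{"type":"number"}}},"jaw":{"type":"number"},"grip_force":{"type":"number"}},"required":["series"]}

```bash
mkdir -p pics
cat > h.py <<'E'
import numpy as np,cv2
from scipy.spatial.transform import Rotation as R
from station import telemetry,eyes,job
def cap(n,f):
    p=eyes.camera_params(n); im=eyes.get_image(n); cv2.imwrite('pics/'+f,im[:,:,::-1]); return im,p
def Rm(p):
    o=np.array(p['orientation'],float); return R.from_quat(o).as_matrix() if o.size==4 else o.reshape(3,3)
def K(p): return np.array([[p['fx'],0,p['cx']],[0,p['fy'],p['cy']],[0,0,1.]])
def ray(p,uv):
    n=cv2.undistortPoints(np.array(uv,float).reshape(-1,1,2),K(p),np.array(p['dist'],float)).reshape(-1,2)
    d=np.c_[n[:,0],-n[:,1],-np.ones(len(n))]@Rm(p).T
    return np.array(p['eye'],float),d
def onz(p,uv,z):
    e,d=ray(p,uv); return e+d*((z-e[2])/d[:,2])[:,None]
def proj(p,X):
    c=(np.array(X,float).reshape(-1,3)-np.array(p['eye']))@Rm(p); c=c*[1,-1,-1]
    return cv2.projectPoints(c,np.zeros(3),np.zeros(3),K(p),np.array(p['dist'],float))[0].reshape(-1,2)
def tri(p1,u1,p2,u2):
    a,d=ray(p1,u1);b,e=ray(p2,u2);d=d[0]/np.linalg.norm(d[0]);e=e[0]/np.linalg.norm(e[0])
    t=np.linalg.lstsq(np.c_[d,-e],b-a,rcond=None)[0];x=a+t[0]*d;y=b+t[1]*e
    return (x+y)/2,np.linalg.norm(x-y)
E
python3 - <<'E'
from h import *
for n in('scene','top'):
    im,p=cap(n,n+'1.png'); print(n,p)
s=telemetry.get_state();print(s)
E
```

```text
scene {'fx': 455.2280316394885, 'fy': 455.2280316394885, 'cx': 318.4774925842815, 'cy': 234.22272856428282, 'dist': array([-0.09467322,  0.        ,  0.        ,  0.        ,  0.        ]), 'eye': array([1450.87312892, -806.05238182,  809.64727348]), 'orientation': array([0.43751852, 0.22186105, 0.40754243, 0.77023658])}
top {'fx': 526.2193142883514, 'fy': 526.2193142883514, 'cx': 326.7530915503589, 'cy': 236.9964586123474, 'dist': array([-0.02861248,  0.        ,  0.        ,  0.        ,  0.        ]), 'eye': array([ 481.2940522 , -152.73697279, 1377.40552222]), 'orientation': array([-0.00449504,  0.01951936,  0.71214438, -0.70174723])}
{'time_s': 0.1, 'q': array([ 1.32006986,  0.32174828, -0.0700872 ,  1.45156169,  0.02256707,
        1.37080018, -0.05688586]), 'joint_vel': array([-0.00237262, -0.0015698 ,  0.00074219, -0.00241242, -0.00016886,
        0.00077868, -0.00102811]), 'tau': array([ 3.59319720e-04, -4.94877219e+01, -3.83915752e-01, -3.15208304e+01,
        1.28612507e-02,  7.46847392e-03,  5.83910008e-06]), 'eef_pos': array([ 169.97138746, -626.87961607,  230.32890414]), 'eef_rot': array([ 9.91243292e-01,  1.32045396e-01, -1.44352128e-04, -8.53396229e-04]), 'force': array([-0.69498403, -0.81607811, -0.02414793]), 'wrist_torque': array([-0.03222077,  0.02454676, -0.01036622]), 'finger_force': 0.0, 'opening': 85.50451213260689}
```

View pics/top1.png

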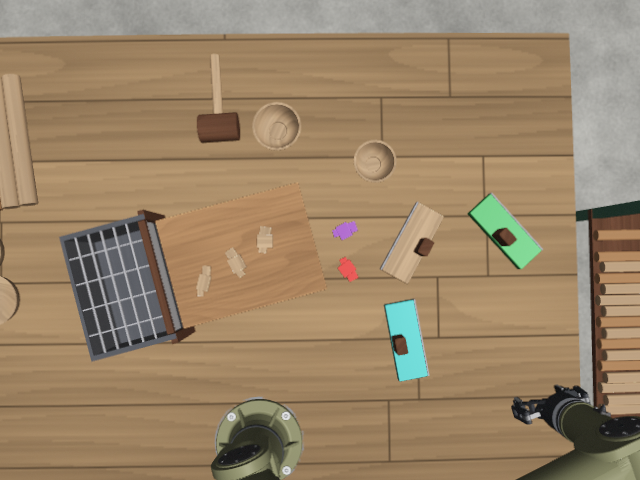

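View pics/scene1.png

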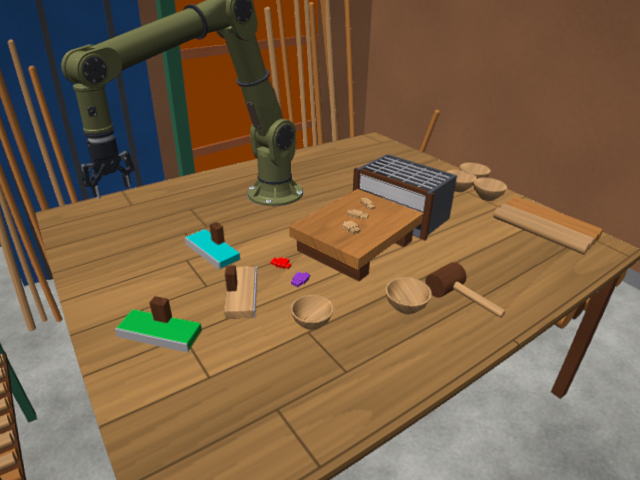

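Top view: three scraper-shaped blocks: wooden (412,243) with grip (424,247), turquoise (407,340), green (505,231). The plain wooden one fits, since the coloured ones are excluded. The plank spans x 160–325 with light wood chips at (204,281), (235,262) and (265,238). The purple (345,230) and red (348,269) chips on the bench are look-alikes. I'll confirm with an enlarged crop.

Run:
```python
from h import *
im=cv2.imread('pics/top1.png')
cv2.imwrite('pics/crop1.png',cv2.resize(im[180:335,135:455],None,fx=2.5,fy=2.5,interpolation=cv2.INTER_CUBIC))
im=cv2.imread('pics/scene1.png')
cv2.imwrite('pics/crop2.png',cv2.resize(im[150:340,200:460],None,fx=3,fy=3,interpolation=cv2.INTER_CUBIC))
```

```text
(no output)
```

View pics/crop1.png

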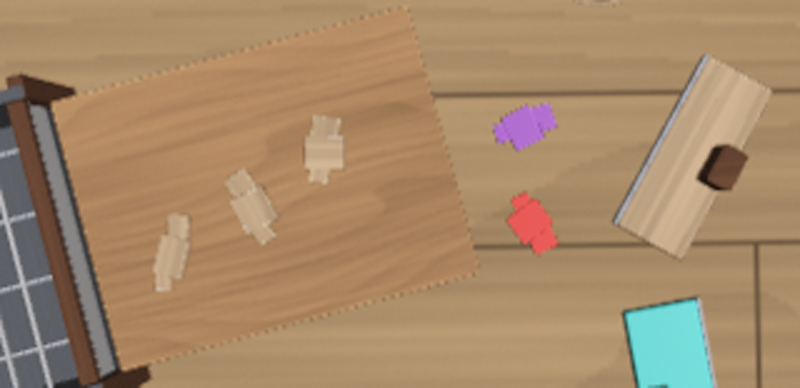

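View pics/crop2.png

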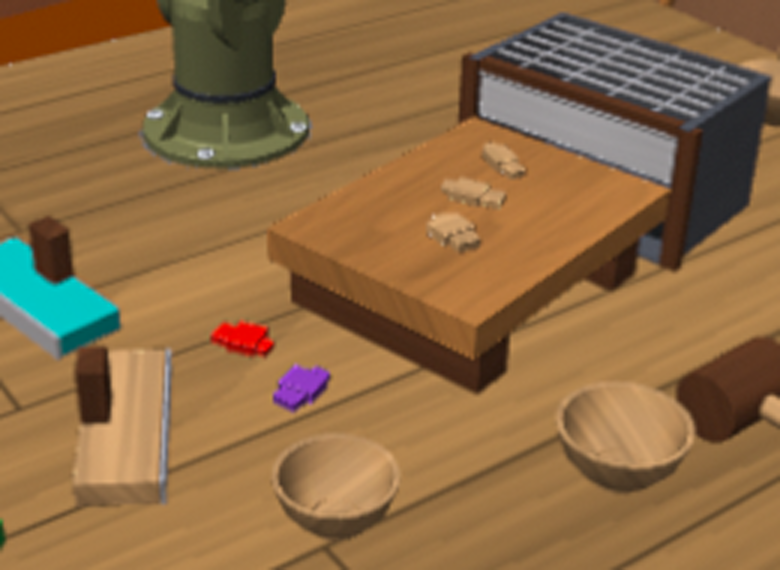

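The crops confirm the plain wooden block with its steel blade on the left (+y) edge and its grip towards the right. The plank corners are at crop1 (408,6), (478,270), (120,368) and (55,100), and the three chips lie between them. Next I'll measure.

Run:
```python
from h import *
pt=eyes.camera_params('top');ps=eyes.camera_params('scene')
f=lambda l:[(135+a/2.5-.3,180+b/2.5-.3) for a,b in l]
g=lambda l:[(200+a/3-.3,150+b/3-.3) for a,b in l]
np.set_printoptions(precision=1,suppress=True)
# tri: plank near corners
print('plank far R', tri(pt,f([(408,6)]),ps,g([(477,330)])))
print('plank near R', tri(pt,f([(478,270)]),ps,g([(268,236)])))
P=onz(pt,f([(408,6),(478,270),(120,368),(55,100)]),100);print('plank',P)
for a,b in((0,1),(1,2),(2,3),(3,0)):print(np.linalg.norm(P[a]-P[b]),np.degrees(np.arctan2(*(P[b]-P[a])[1::-1])))
print('foot tri',tri(pt,f([(705,55)]),ps,g([(163,500)])),tri(pt,f([(771,92)]),ps,g([(78,500)])),tri(pt,f([(705,55)]),ps,g([(166,490)])))
F=onz(pt,f([(705,55),(771,92),(682,258),(615,222)]),28);print('foot',F,F.mean(0))
for a,b in((0,1),(1,2),(2,3),(3,0)):print(np.linalg.norm(F[a]-F[b]),np.degrees(np.arctan2(*(F[b]-F[a])[1::-1])))
print('chips',onz(pt,f([(323,150),(251,205),(171,253)]),108))
print('griptop',tri(pt,f([(728,162)]),ps,g([(92,354)])))
# grip mask in top
im=cv2.imread('pics/top1.png');h=im.max(2)
m=((h<95)).astype(np.uint8);m[:, :410]=0;m[:,440:]=0;m[:230]=0;m[265:]=0
c,_=cv2.findContours(m,0,2);c=max(c,key=cv2.contourArea);print(cv2.minAreaRect(c),onz(pt,[cv2.minAreaRect(c)[0]],75))
# bystanders
im2=onz(pt,[(345,230),(348,269),(374,160),(407,340)],30);print(im2)
```

```text
plank far R (array([ 660.8, -110.9,   94.1]), np.float64(2.1009789104423056))
plank near R (array([ 400.8, -176.8,   88.5]), np.float64(0.6844653242543077))
plank [[ 659.3 -111.9  100. ]
 [ 401.7 -176.3  100. ]
 [ 312.8  170.1  100. ]
 [ 572.3  231.3  100. ]]
265.57002618514605 -165.9727834882317
357.59267649054976 104.38597713694885
266.6361355118619 13.26332342875456
354.032881365166 -75.77911880439827
foot tri (array([ 617.1, -420. ,    5.5]), np.float64(0.05565314156103973)) (array([ 578.2, -485.7,    8.9]), np.float64(5.278338501919957)) (array([ 616.6, -417.2,   15.4]), np.float64(2.0293152233637515))
foot [[ 614.9 -415.6   28. ]
 [ 575.6 -483.4   28. ]
 [ 406.  -387.5   28. ]
 [ 444.  -319.1   28. ]] [ 510.1 -401.4   28. ]
78.3456909280785 -120.03428855823714
194.9261426670028 150.51304327185787
78.26892438563199 60.90770402854649
196.21368408511404 -29.4650419968665
chips [[519.9 -28.5 108. ]
 [468.   41.2 108. ]
 [423.1 118.3 108. ]]
griptop (array([ 502.3, -423.7,   95.4]), np.float64(1.8815221814948042))
((419.0, 246.5), (17.0, 10.0), 90.0) [[ 498.4 -409.8   75. ]]
[[ 544.2 -228.8   30. ]
 [ 444.1 -234.9   30. ]
 [ 724.1 -306.7   30. ]
 [ 260.3 -383.1   30. ]]
```

Request:
{"method": "jog_arm", "body": {
  "series": [
    [0.041,0.0255,-0.008,5.65],
    [0.041,0.0255,-0.008,5.65],
    [0.041,0.0255,-0.008,5.65],
    [0.041,0.0255,-0.008,5.65],
    [0.041,0.0255,-0.008,5.65],
    [0.041,0.0255,-0.008,5.65],
    [0.041,0.0255,-0.008,5.65],
    [0.041,0.0255,-0.008,5.65],
    [0,0,0,0],
    [0,0,0,0],
    [0,0,0,0]
  ],
  "jaw": 0.085
}}

```text
time_s: 1.48
eef_pos: [496.6, -424.9, 167.3]
eef_rot: [0.865, 0.502, -0.001, 0.0]
force: [0.7, 0.5, -0.6]
opening: 85.0
finger_force: 0.0
```

Run:
```python
from h import *
np.set_printoptions(precision=3,suppress=True)
s=telemetry.get_state();print(s['q'],s['eef_pos'],s['eef_rot'],s['time_s'])
im,p=cap('wrist','wrist1.png');print(p)
import pickle;pickle.dump(p,open('w1.pkl','wb'))
print(proj(p,[[498,-423,91],[510,-401,28]]))
```

```text
[ 0.942  0.386 -0.355  1.514  0.139  1.266  0.049] [ 496.574 -424.949  167.32 ] [ 0.865  0.502 -0.001  0.   ] 1.475
{'fx': 354.4654119240722, 'fy': 354.4654119240722, 'cx': 323.3742145377017, 'cy': 238.75845201885406, 'dist': array([0.011, 0.   , 0.   , 0.   , 0.   ]), 'eye': array([ 528.413, -366.556,  309.799]), 'orientation': array([-0.129,  0.034, -0.254,  0.958])}
[[325.745 245.066]
 [324.63  192.584]]
```

View pics/wrist1.png

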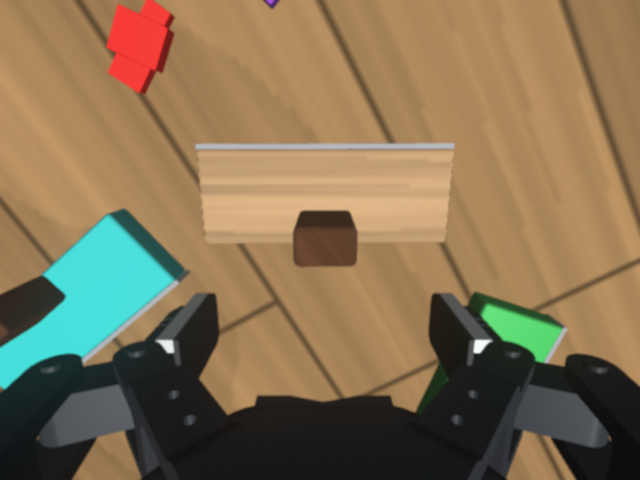

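The wrist view shows the wooden scraper's grip top at (325,248), against a predicted (326,245), with the blade edge level in the image. Position and yaw are right, so I descend and grip.

Request:
{"method": "jog_arm", "body": {
  "series": [
    [0,0,-0.035,0],
    [0,0,-0.035,0],
    [0,0,-0.035,0],
    [0,0,-0.02,0],
    [0,0,0,0],
    [0,0,0,0]
  ]
}}

```text
time_s: 2.28
eef_pos: [498.9, -424.3, 43.9]
eef_rot: [0.865, 0.503, 0.0, 0.001]
force: [-0.1, -0.7, 0.0]
opening: 85.0
finger_force: 0.0
```

Request:
{"method": "jog_arm", "body": {
  "series": [
    [0,0,0,0],
    [0,0,0,0],
    [0,0,0,0],
    [0,0,0,0],
    [0,0,0,0],
    [0,0,0,0],
    [0,0,0,0],
    [0,0,0,0]
  ],
  "jaw": 0.03,
  "grip_force": 90
}}

```text
time_s: 3.28
eef_pos: [498.8, -423.9, 43.4]
eef_rot: [0.864, 0.503, 0.0, 0.001]
force: [0.7, -0.2, 5.8]
opening: 41.1
finger_force: 91.9
```

Request:
{"method": "jog_arm", "body": {
  "series": [
    [0,0,0.03,0],
    [0,0,0.04,0],
    [0,0,0.04,0],
    [0,0,0.03,0],
    [0,0,0,0],
    [0,0,0,0]
  ]
}}

```text
time_s: 4.03
eef_pos: [497.0, -422.6, 179.8]
eef_rot: [0.864, 0.503, -0.001, -0.002]
force: [0.3, 0.7, -3.3]
opening: 40.8
finger_force: 91.9
```

Request:
{"method": "jog_arm", "body": {
  "series": [
    [0.003,0.036,0,5.475],
    [0.003,0.036,0,5.475],
    [0.003,0.036,0,5.475],
    [0.003,0.036,0,5.475],
    [0.003,0.036,0,5.475],
    [0.003,0.036,0,5.475],
    [0.003,0.036,0,5.475],
    [0.003,0.036,0,5.475],
    [0,0,0,0],
    [0,0,0,0],
    [0,0,0,0]
  ]
}}

```text
time_s: 5.4
eef_pos: [522.0, -136.4, 182.2]
eef_rot: [0.615, 0.788, -0.0, 0.0]
force: [0.1, -0.4, -2.5]
opening: 40.6
finger_force: 92.0
```

Run:
```python
from h import *
np.set_printoptions(precision=3,suppress=True)
s=telemetry.get_state();print(s['q'],s['eef_pos'],s['eef_rot'],s['time_s'])
im,p=cap('wrist','wrist2.png')
im2,p2=cap('scene','scene2.png')
a=im[:,:,::-1]; b=cv2.resize(im2[130:330,190:470,::-1],(672,480))
cv2.imwrite('pics/both2.png',cv2.resize(np.hstack([a,b]),(800,292)))
c,y=np.array([486.5,28.3]),14.2
ex=np.array([np.cos(np.radians(y)),np.sin(np.radians(y))]);ey=np.array([-ex[1],ex[0]])
for q in(im,):
    h=cv2.cvtColor(im,cv2.COLOR_RGB2HSV)
print('sill pred',proj(p,[list(c+ex*k+ey*180)+[100] for k in(-135,0,135)]))
print('chips pred',proj(p,[[519.9,-28.5,108],[468,41.2,108],[423.1,118.3,108]]))
```

```text
[ 0.775  0.162 -0.621  1.774  0.1    1.237  0.374] [ 521.959 -136.394  182.242] [ 0.615  0.788 -0.     0.   ] 5.4
sill pred [[ -17.709 -638.389]
 [ 340.893 -630.923]
 [ 700.041 -639.867]]
chips pred [[ 368.657   71.866]
 [ 307.417 -105.253]
 [ 246.619 -357.662]]
```

View pics/wrist2.png

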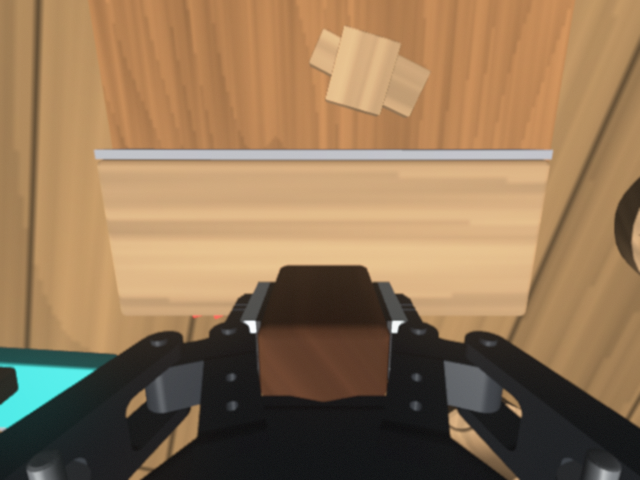

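Chip A is at (369,70), matching the prediction (369,72). The scraper is level and square with the plank, and the blade is behind the chip. I lower it.

Request:
{"method": "jog_arm", "body": {
  "series": [
    [0,0,-0.02,0],
    [0,0,-0.012,0],
    [0,0,-0.004,0],
    [0,0,0,0],
    [0,0,0,0]
  ]
}}

```text
time_s: 6.12
eef_pos: [522.6, -135.5, 147.0]
eef_rot: [0.614, 0.789, 0.0, 0.001]
force: [0.2, -0.3, -2.1]
opening: 41.3
finger_force: 92.1
```

Request:
{"method": "jog_arm", "body": {
  "series": [
    [0,0,-0.001,0],
    [0,0,-0.001,0],
    [0,0,-0.001,0],
    [0,0,0,0],
    [0,0,0,0]
  ]
}}

```text
time_s: 6.75
eef_pos: [522.2, -135.4, 143.5]
eef_rot: [0.614, 0.789, 0.0, 0.0]
force: [0.5, -0.9, -1.7]
opening: 40.9
finger_force: 92.0
```

Request:
{"method": "jog_arm", "body": {
  "series": [
    [0,0,-0.001,0],
    [0,0,-0.001,0],
    [0,0,0,0],
    [0,0,0,0]
  ]
}}

```text
time_s: 7.25
eef_pos: [522.3, -135.4, 143.3]
eef_rot: [0.614, 0.789, -0.0, 0.0]
force: [-6.5, 0.2, 10.4]
opening: 40.7
finger_force: 93.5
```

Request:
{"method": "jog_arm", "body": {
  "series": [
    [-0.0037,0.01454,0,0],
    [-0.0037,0.01454,0,0],
    [-0.0037,0.01454,0,0],
    [-0.0037,0.01454,0,0],
    [-0.0037,0.01454,0,0],
    [-0.0037,0.01454,0,0],
    [-0.0037,0.01454,0,0],
    [-0.0037,0.01454,0,0],
    [-0.0037,0.01454,0,0],
    [-0.0037,0.01454,0,0],
    [-0.0037,0.01454,0,0],
    [-0.0037,0.01454,0,0]
  ]
}}

```text
time_s: 8.75
eef_pos: [479.7, 37.9, 143.5]
eef_rot: [0.615, 0.789, 0.0, 0.003]
force: [3.1, -3.9, 8.4]
opening: 41.1
finger_force: 93.1
```

Run:
```python
from h import *
im,p=cap('wrist','wrist3.png')
```

```text
(no output)
```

View pics/wrist3.png

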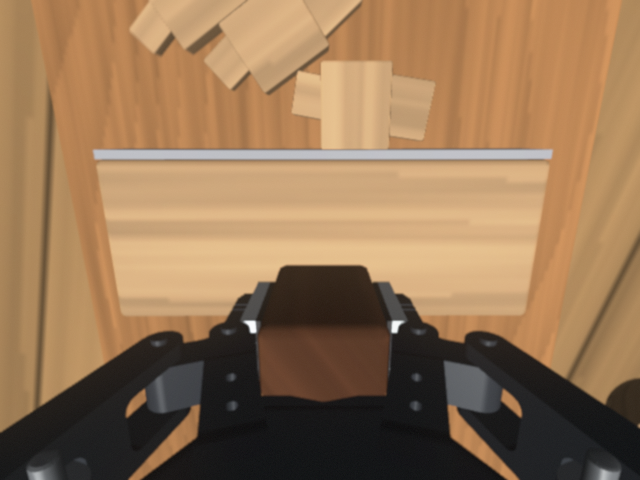

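The chips are being pushed ahead of the blade: A is flush at (355,105), with B and C in front, all within the blade's width. I continue through the flap.

Request:
{"method": "jog_arm", "body": {
  "series": [
    [-0.00294,0.01163,0,0],
    [-0.00294,0.01163,0,0],
    [-0.00294,0.01163,0,0],
    [-0.00294,0.01163,0,0],
    [-0.00294,0.01163,0,0],
    [-0.00294,0.01163,0,0],
    [-0.00294,0.01163,0,0],
    [-0.00294,0.01163,0,0],
    [-0.00294,0.01163,0,0],
    [-0.00294,0.01163,0,0],
    [-0.00294,0.01163,0,0],
    [-0.00294,0.01163,0,0]
  ]
}}

```text
time_s: 10.3
eef_pos: [444.6, 177.2, 143.4]
eef_rot: [0.615, 0.789, 0.0, 0.003]
force: [1.8, -5.4, 10.1]
opening: 40.8
finger_force: 93.3
```

Request:
{"method": "jog_arm", "body": {
  "series": [
    [0,0,0,0],
    [0,0,0,0],
    [0,0,0,0],
    [0,0,0,0]
  ]
}}

```text
time_s: 10.8
eef_pos: [444.0, 179.2, 143.4]
eef_rot: [0.614, 0.789, 0.001, 0.001]
force: [0.7, -0.2, 9.6]
opening: 41.0
finger_force: 93.2
```

Run:
```python
from h import *
im,p=cap('wrist','wrist4.png')
im2,p=cap('top','top4.png')
a=cv2.resize(im[:,:,::-1],(400,300));b=cv2.resize(im2[190:370,40:280,::-1],(400,300))
cv2.imwrite('pics/both4.png',np.hstack([a,b]))
```

```text
(no output)
```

View pics/both4.png

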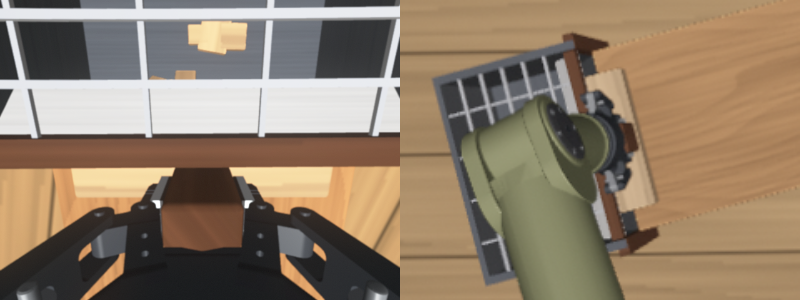

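The wrist view through the grille shows one chip in the box at (218,35) and parts of others at (170,77). No chip is left on the plank. I draw back.

Request:
{"method": "jog_arm", "body": {
  "series": [
    [0.003,-0.012,0,0],
    [0.0037,-0.0145,0,0],
    [0.0037,-0.0145,0,0],
    [0.0037,-0.0145,0,0],
    [0.0037,-0.0145,0,0],
    [0.005,-0.0194,0,0],
    [0.005,-0.0194,0,0],
    [0.005,-0.0194,0,0],
    [0.005,-0.0194,0,0],
    [0,0,0,0],
    [0,0,0,0],
    [0,0,0,0]
  ]
}}

```text
time_s: 12.4
eef_pos: [482.3, 29.9, 143.4]
eef_rot: [0.615, 0.789, 0.001, 0.002]
force: [1.8, -3.0, 7.4]
opening: 41.1
finger_force: 93.1
```

Run:
```python
from h import *
im,p=cap('wrist','wrist5.png')
im2,p=cap('scene','scene5.png')
a=cv2.resize(im[:,:,::-1],(400,300));b=cv2.resize(im2[130:280,280:480,::-1],(400,300))
cv2.imwrite('pics/both5.png',np.hstack([a,b]))
```

```text
(no output)
```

View pics/both5.png

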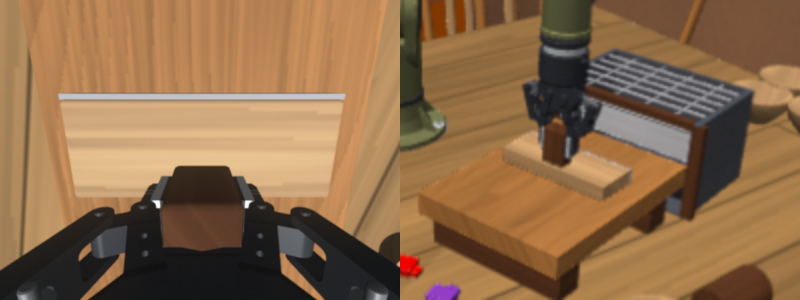

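The plank is clear and the flap hangs shut. I carry the scraper back to its original spot on the bench.

Request:
{"method": "jog_arm", "body": {
  "series": [
    [0,0,0.02,0],
    [0,0,0.025,0],
    [0.0017,-0.0454,0,-4.38],
    [0.0017,-0.0454,0,-4.38],
    [0.0017,-0.0454,0,-4.38],
    [0.0017,-0.0454,0,-4.38],
    [0.0017,-0.0454,0,-4.38],
    [0.0017,-0.0454,0,-4.38],
    [0.0017,-0.0454,0,-4.38],
    [0.0017,-0.0454,0,-4.38],
    [0.0017,-0.0454,0,-4.38],
    [0.0017,-0.0454,0,-4.38]
  ]
}}

```text
time_s: 14.0
eef_pos: [497.1, -424.3, 185.7]
eef_rot: [0.865, 0.502, -0.0, -0.0]
force: [-0.0, 0.3, -3.0]
opening: 41.3
finger_force: 92.0
```

Request:
{"method": "jog_arm", "body": {
  "series": [
    [0,0,0,0],
    [0,0,-0.03,0],
    [0,0,-0.04,0],
    [0,0,-0.04,0],
    [0,0,-0.02,0],
    [0,0,0,0],
    [0,0,0,0],
    [0,0,0,0]
  ]
}}

```text
time_s: 15.0
eef_pos: [498.4, -423.7, 58.4]
eef_rot: [0.864, 0.503, 0.001, 0.002]
force: [0.2, -0.7, -3.3]
opening: 41.2
finger_force: 92.3
```

Request:
{"method": "jog_arm", "body": {
  "series": [
    [0,0,-0.007,0],
    [0,0,-0.004,0],
    [0,0,-0.002,0],
    [0,0,-0.001,0],
    [0,0,-0.001,0],
    [0,0,0,0],
    [0,0,0,0]
  ]
}}

```text
time_s: 15.88
eef_pos: [497.4, -423.1, 43.4]
eef_rot: [0.864, 0.503, -0.0, 0.0]
force: [-4.7, 3.8, 8.4]
opening: 41.0
finger_force: 93.8
```

Contact with the bench. I release and rise.

Request:
{"method": "jog_arm", "body": {
  "series": [
    [0,0,0,0],
    [0,0,0,0],
    [0,0,0,0],
    [0,0,0,0],
    [0,0,0,0],
    [0,0,0,0],
    [0,0,0,0]
  ],
  "jaw": 0.085
}}

```text
time_s: 16.75
eef_pos: [497.2, -422.9, 41.3]
eef_rot: [0.864, 0.503, 0.0, 0.0]
force: [-0.1, -0.2, -0.5]
opening: 84.8
finger_force: 0.0
```

Request:
{"method": "jog_arm", "body": {
  "series": [
    [0,0,0.02,0],
    [0,0,0.03,0],
    [0,0,0.04,0],
    [0,0,0.04,0],
    [0,0,0.04,0],
    [0,0,0,0],
    [-0.03,-0.03,0,0],
    [-0.03,-0.03,0,0],
    [-0.03,-0.03,0,0],
    [-0.03,-0.03,0,0],
    [0,0,0,0],
    [0,0,0,0]
  ]
}}

```text
time_s: 18.25
eef_pos: [377.7, -542.1, 211.2]
eef_rot: [0.864, 0.503, 0.001, -0.0]
force: [0.1, 1.0, -0.4]
opening: 85.1
finger_force: 0.0
```

Run:
```python
from h import *
im,p=cap('top','top6.png')
im2,p=cap('scene','scene6.png')
a=cv2.resize(im[30:390,20:560,::-1],(450,300));b=cv2.resize(im2[140:360,100:480,::-1],(518,300))
cv2.imwrite('pics/both6.png',np.vstack([cv2.copyMakeBorder(a,0,0,0,68,0),b]))
```

```text
(no output)
```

View pics/both6.png

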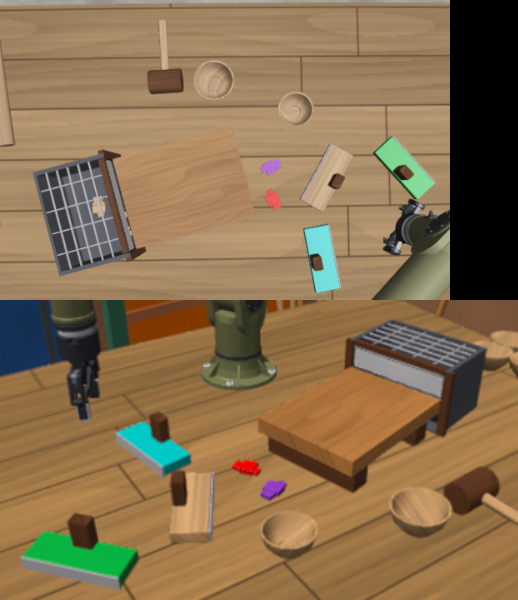

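The final views show the plank empty, chips piled in the box at (98,205), the flap shut, the scraper flat on the bench and the bystanders unmoved.

```bash
python3 -c "
from station import job;print(job.hand_in())"
```

```text
the job is handed in; nothing more can be done
None
```

The job is handed in: all three chips were wiped off the plank through the flap into the chip box, the flap is shut, and the scraper is back flat on the bench in its original spot, with the bowls and mallet left where they were.

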